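Lift the tube rack out of its carton and hold it level

TASK

A delivery carton with half-open flaps stands on the lab bench with a blue rack of sample tubes inside. First swing both flaps outward, well past upright, so that they lean back out of the way; then take the rack by its carrying handle, lift it straight up out of the carton without tipping it, and finish holding it still and level in the gripper, over the carton with its underside about 5 cm above the carton's rim. Do not let go of it at the end, and leave the bottle, the jar and the slide box beside the carton where they are.

Things in the scene. Friction and masses are not known exactly. Their poses are not given: they have to be found in the camera images.
- carton: open brown cardboard carton that stands fast on the bench: 188 (its x) x 148 (its y) x 128 mm high outside, walls and floor 4 mm. Origin: centre of its underside, on the bench; z up. Its short end flaps are folded down flat against the outside of its x ends (4 mm thick, fixed); its two long flaps are hinged on the rim of its long sides, +y (left) and -y (right)
- flap_left (a joint): angle of the left flap (on the carton's +y side), rad: 0 = flat over the opening, 1.57 = upright, 3.14 = flat outward, stop at 3.6. Starts half open, 0.85 to 1.3. Its crease is stiff: it stays wherever it is left; about 1 N at the free edge swings it. Card panel 182 mm long, 4 thick, 68 mm from hinge to free edge
- flap_right (a joint): angle of the right flap (hinged along the carton's -y side), same size, meaning and behaviour as the left one
- flap_left_edge (a point): middle of the left flap's free edge
- flap_right_edge (a point): middle of the right flap's free edge
- flap_left_hinge (a point): middle of the left flap's hinge line, which runs along the carton's x: 72 mm to +y of the carton's middle, 130 mm above the bench
- flap_right_hinge (a point): middle of the right flap's hinge line, which runs along the carton's x: 72 mm to -y of the carton's middle, 130 mm above the bench
- rack: blue tube rack 150 (its x) x 90 (its y) mm, with two rows of capped tubes fixed in it (cap tops 62 mm above its underside, rows 30 mm either side of its middle line) and a carrying handle arching over its middle to 110 mm. 0.2 to 0.45 kg, balanced under the handle. Origin: centre of its underside; z up. Stands on the carton's floor, its x within 0.1 rad of the carton's x
- rack_handle (a point): centre of the handle's straight bar, 101 mm above the rack's underside: a bar 120 mm long along the rack's x, 12 mm wide (its y) and 18 mm tall, open beneath
- reagent: bystander: amber bottle with black cap, 54 mm wide, 110 mm tall; origin at the centre of its underside
- slide_box: bystander: flat yellow slide box 85 x 60 x 30 mm; origin at the centre of its underside
- swab_jar: bystander: white jar with green lid, 56 mm wide, 70 mm tall; origin at the centre of its underside
There are look-alikes about, which are no part of the job. There is more than one size of the carton; the job needs the smaller.

How it is judged (in metres and radians):
On the way:
1. both flaps are swung outward past upright (each over 1.9 rad) while the rack still stands in the carton (value of joint each of flap_left, flap_right above 1.9 rad and z of rack in the frame of carton below 0.02 m), for 0.2 s.
At the end, for the whole second after the job is handed in: the rack hangs in the fingers alone, touching no part of the carton, its underside 20 to 110 mm above the carton's rim and its middle within 80 mm (horizontally) of the carton's, tilted less than 0.12 rad and at rest; both flaps are still folded outward past 1.8 rad (z of rack in the frame of carton between 0.148 and 0.238 m and horizontal distance between rack and carton below 0.08 m and angle between rack's own z axis and vertical below 0.12 rad and linear speed of rack below 0.03 m/s and angular speed of rack below 0.15 rad/s and contact force between rack and the fingers above 2 N and contact force between rack and carton below 0.2 N and value of joint each of flap_left, flap_right above 1.8 rad); the arm keeps its last pose, push and grip.
It fails at once if the rack is tipped by more than 0.35 rad (angle between rack's own z axis and vertical above 0.35 rad).
It fails at once if a bystander is moved by more than 30 mm (distance of any of reagent, slide_box, swab_jar from where it was at the start of the episode above 0.03 m).
It also fails if it takes over 61 s, if anything falls off the work surface, if the arm or the gripper's body presses on something with over 40 N, if the wrist force passes 120 N, or if a joint passes its speed limit or range.

ROBOT

A 6-joint arm with a two-finger parallel gripper is mounted at the origin on the work surface. World frame = base frame: x ahead of the robot, y to its left, z up, the work surface at z = 0. Lengths are in mm, angles in rad, forces in N, time in s.
With the tool pointing down it reaches from about 275 to 1000 mm from the base axis. Payload 8.4 kg.
Tool frame: the origin (TCP) lies midway between the tips of the shut fingers; the grasp point (between the pads) lies 19 mm behind it; z points along the fingers, y is the line along which they close (so a half turn about z gives the same grasp; the last joint's range is limited). The gripper opens to 85 mm and grips with 20 to 120 N. Pads are 22 mm wide; open, the fingers measure 114 mm over their backs; the gripper's body (76 mm by 85 mm) begins 54 mm behind the grasp point. The pads swing forward as they close: fully open they stand 13 mm farther back than shut.
Start: joints at [-1.16, 0.353, 1.633, -0, 1.155, -0.002], TCP at [250.734, -572.504, 231.281] pointing down, gripper open.
Joint ranges: [-2.63, 2.63], [-0.92, 2.1], [0.06, 2.66], [-1.3, 4.44], [0, 2.69], [-3.02, 3.02]. Speed limits (rad/s): [2.22, 2.22, 2.79, 3.14, 3.14, 3.14].

INTERFACE

Orientations are given as [roll, pitch, yaw] about the fixed x, y, z axes, in that order (R = Rz(yaw) Ry(pitch) Rx(roll)).
In Python, from rig import r, imaging gives the robot as it stands. The module is installed in compiled form; this text tells all that it offers.
- The arm moves only by the tool arm_command, never from a script. Its argument "deltas" is a list of rows, each an object of numbers: "hand": the finger opening in mm, from 0 to 85.4; "tx", "ty", "tz": the shift along the tool's x, y, z in mm; "wx", "wy", "wz": the turn, a rotation vector about the tool's x, y, z in rad. A call has 1 to 8 rows; each row shifts and turns the commanded pose from where the row before left it, along the tool's axes as they then stand; what a row does not reach is not made up. A row lasts 1/8 s, in which the tool goes at most 62.5 mm and 10.7 degrees, less where a joint would pass 70% of its speed; a pose out of reach is approached as far as the arm can. A call with a gripper value outside its range is refused whole. The fingers move at their own pace and stop on an object; "squeeze" is the grip in N (left out, the last holds). Time passes only in rows, so rows that do not move let the fingers close. It gives the time, the measured TCP pose, the force, the opening and the grip force at its end, in the units of the state.
- r.sense(): the state, without advancing time (a new reading comes with each control period).
- imaging.grab_frame(name): name is "side" or "top" or "wrist"; returns a dict with "image" (420x560x3 uint8, red, green, blue), "mtx" (3x3 intrinsics, pixels), "world_to_cam" (4x4, takes a point from world to camera coordinates). Camera axes: x right, y up, looking along -z (the intrinsics and any distortion apply to the point x, -y, -z); pixel columns grow to the right and rows downward; lengths in mm; the calibration is good to about 2 mm. The wrist camera is an equidistant fisheye: a pixel r from the principal point sees the ray r / f radians off the axis. A picture is of the moment at which its call begins. There is no depth.
- r.sign_off(): hands the job in; it is judged then, once.
The state is a dict: "clock": time; "qpos": joint angles; "qvel": joint speeds; "joint_efforts": joint torques, N m; "eef_pos": TCP position; "tcp_rot": TCP orientation; "contact_force": force on the tool from outside, world axes, zero at the start; "wrist_torque": the same for the moment, N m; "opening": opening from 0.0 (shut) to 1.0 (fully open); "grasp_force": force on a finger pad.
Only numpy, scipy, OpenCV 4.12 (cv2) and the standard library are available. Lean on these libraries where they do the work, as an engineer would, in place of code of your own. Each camera call takes 0.05 s, during which the arm holds its last target. There are 200 camera calls.

## Working session

There is one attempt and no reset: what is moved stays moved. The work goes in short steps, Python scripts to look and compute and a tool call to move; the robot and the scene stay as the last step left them, time stands still between calls to the robot, and variables do not carry over. Pictures are saved under pics/ and viewed, at most 10 in all, crops included, and the job is handed in when it is done.

Besides the shell and the picture viewer there is one more tool, called after "Call:" in YAML: its name, and indented under it one key for each argument. arm_command: Moves the arm, as the interface text tells. Its arguments: {"type":"object","properties":{"deltas":{"type":"array"},"squeeze":{"type":"number"}},"required":["deltas"]}

```bash
mkdir -p pics
python3 - <<'E'
from rig import r, imaging
import cv2,numpy as np,pickle
s=r.sense();print(s['clock'],s['eef_pos'],s['tcp_rot'],s['opening'])
d={}
for n in('side','top'):
    f=imaging.grab_frame(n);d[n]=f
    cv2.imwrite(f'pics/{n}0.png',f['image'][:,:,::-1]);print(n,f['mtx'].round(1).tolist(),f['world_to_cam'].round(3).tolist(),f.keys())
pickle.dump(d,open('f0.pkl','wb'))
E
```

```text
0.0 [ 250.55380977 -572.03956868  230.54607155] [-3.14015783e+00 -3.95194294e-05  4.12816508e-01] 0.9987154105631224
side [[475.6, 0.0, 283.6], [0.0, 475.6, 207.7], [0.0, 0.0, 1.0]] [[-0.69, 0.724, -0.0, 306.193], [-0.576, -0.549, 0.606, 268.826], [0.438, 0.419, 0.795, -1467.539], [0.0, 0.0, 0.0, 1.0]] dict_keys(['image', 'mtx', 'world_to_cam'])
top [[518.3, 0.0, 285.5], [0.0, 518.3, 207.1], [0.0, 0.0, 1.0]] [[-0.022, -0.999, 0.025, 56.935], [0.985, -0.017, 0.172, -505.05], [-0.172, 0.029, 0.985, -1055.506], [0.0, 0.0, 0.0, 1.0]] dict_keys(['image', 'mtx', 'world_to_cam'])
```

View pics/top0.png

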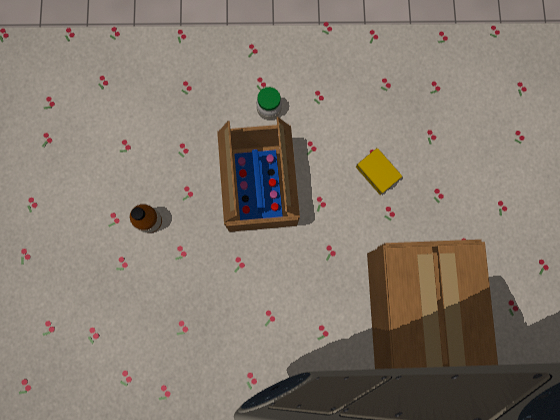

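View pics/side0.png

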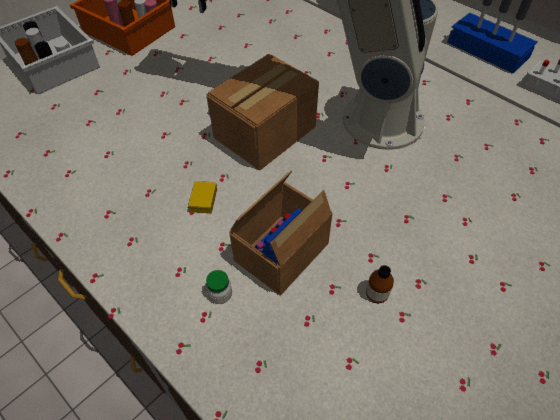

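Top view: small carton at about (258,175), its long side roughly along world x, with the blue handle at (259,180). The jar is at (269,100), the bottle at (146,217) and the slide box at (380,171). The big closed carton is a decoy. I'll zoom in on both views.

Run:
```python
import cv2,numpy as np,pickle
d=pickle.load(open('f0.pkl','rb'))
a=cv2.resize(d['top']['image'][110:240,205:315],None,fx=4.5,fy=4.5,interpolation=cv2.INTER_CUBIC)
b=cv2.resize(d['side']['image'][165:295,220:340],None,fx=4.5,fy=4.5,interpolation=cv2.INTER_CUBIC)[:, :]
c=np.hstack([a[:585],b[:585]]);c=cv2.resize(c,(800,int(585*800/c.shape[1])))
c=np.clip(c*1.6,0,255).astype('uint8')
s=800/(a.shape[1]+b.shape[1])*4.5;print(s,110*s)
cv2.imwrite('pics/z0.png',c[:,:,::-1])
```

```text
3.4782608695652173 382.6086956521739
```

View pics/z0.png

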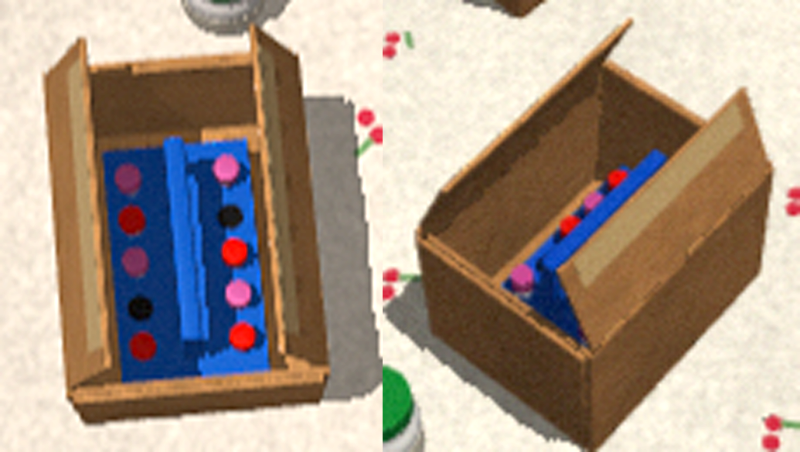

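```bash
cat > h.py <<'E'
import numpy as np
def cast(f,uv,z):
    T=f['world_to_cam'];R=T[:3,:3];c=-R.T@T[:3,3];K=f['mtx']
    p=np.linalg.solve(K,[uv[0],uv[1],1.]);d=R.T@np.array([p[0],-p[1],-p[2]])
    return c+d*(z-c[2])/d[2]
def proj(f,P):
    T=f['world_to_cam'];q=T[:3,:3]@np.asarray(P,float)+T[:3,3]
    p=f['mtx']@np.array([q[0],-q[1],-q[2]]);return p[:2]/p[2]
E
python3 - <<'E'
import pickle,numpy as np
from h import *
d=pickle.load(open('f0.pkl','rb'));f=d['top'];s=d['side']
Z=lambda x,y:(205+x/3.478,110+y/3.478)
S=lambda x,y:(220+(x-382.6)/3.478,165+y/3.478)
for n,p,z in [('Lh far',(46,75),130),('Lh near',(70,390),130),('Rh far',(298,58),130),('Rh near',(326,372),130),('Hfar',(175,140),114),('Hnear',(194,338),114)]:
    print(n,cast(f,Z(*p),z).round(1))
for z in (185,190,195): print(z,[cast(f,Z(*p),z)[:2].round(0) for p in ((82,40),(110,375),(252,28),(284,362))])
print('side rim: nearcorner',cast(s,S(588,352),128).round(1),cast(s,S(420,235),128).round(1),cast(s,S(770,170),128).round(1))
for z in (185,190,195): print(z,[cast(s,S(*p),z)[:2].round(0) for p in ((632,22),(745,90),(560,265),(448,190))])
E
```

```text
Lh far [646.  180.5 130. ]
Lh near [463.3 167.  130. ]
Rh far [654.2  35.7 130. ]
Rh near [470.9  24.3 130. ]
Hfar [611.  107.5 114. ]
Hnear [494.3  98.1 114. ]
185 [array([647., 155.]), array([463., 141.]), array([653.,  63.]), array([468.,  49.])]
190 [array([646., 155.]), array([462., 141.]), array([651.,  63.]), array([467.,  50.])]
195 [array([644., 155.]), array([461., 140.]), array([649.,  63.]), array([467.,  50.])]
side rim: nearcorner [645.9 179.6 128. ] [658.1  41.8 128. ] [463.7 170.6 128. ]
185 [array([469.,  50.]), array([461., 142.]), array([638., 150.]), array([647.,  62.])]
190 [array([472.,  53.]), array([465., 144.]), array([641., 152.]), array([649.,  65.])]
195 [array([475.,  56.]), array([468., 147.]), array([643., 155.]), array([651.,  68.])]
```

Carton centre is about (558.5,102), yaw about 0.07. Handle bar centre is about (552.6,103), yaw 0.08. Both flaps sit at about 1.18 rad with a 92 mm gap between their edges. I'll go up and over with the fingers shut.

Call:
arm_command:
  deltas:
    - {"hand": 0, "tz": -55}
    - {"hand": 0, "tz": -55}
    - {"hand": 0, "tz": -55, "wz": 0.17}
    - {"hand": 0, "wz": 0.17}
    - {"hand": 0, "tx": 25, "ty": -46}
    - {"hand": 0, "tx": 25, "ty": -46}
    - {"hand": 0, "tx": 25, "ty": -46}
    - {"hand": 0, "tx": 25, "ty": -46}

```text
schema error: expected keys hand, tx, ty, tz, wx, wy, wz
```

Call:
arm_command:
  deltas:
    - {"tx": 25, "ty": -46}
    - {"tx": 25, "ty": -46}
    - {"tx": 25, "ty": -46}
    - {"tx": 25, "ty": -46}
    - {"tx": 25, "ty": -46}
    - {"tx": 25, "ty": -46}
    - {"tx": 25, "ty": -46}
    - {"tx": 25, "ty": -46}

```text
schema error: expected keys hand, tx, ty, tz, wx, wy, wz
```

Call:
arm_command:
  deltas:
    - {"tx": 25, "ty": -46}
    - {"tx": 25, "ty": -46}
    - {"tx": 0}
    - {"tx": 0}

```text
schema error: expected keys hand, tx, ty, tz, wx, wy, wz
```

All keys are needed in every row.

Call:
arm_command:
  deltas:
    - {"hand": 0, "tx": 0, "ty": 0, "tz": -55, "wx": 0, "wy": 0, "wz": 0}
    - {"hand": 0, "tx": 0, "ty": 0, "tz": -55, "wx": 0, "wy": 0, "wz": 0}
    - {"hand": 0, "tx": 0, "ty": 0, "tz": -55, "wx": 0, "wy": 0, "wz": 0.17}
    - {"hand": 0, "tx": 0, "ty": 0, "tz": 0, "wx": 0, "wy": 0, "wz": 0.17}
    - {"hand": 0, "tx": 25, "ty": -46, "tz": 0, "wx": 0, "wy": 0, "wz": 0}
    - {"hand": 0, "tx": 25, "ty": -46, "tz": 0, "wx": 0, "wy": 0, "wz": 0}
    - {"hand": 0, "tx": 25, "ty": -46, "tz": 0, "wx": 0, "wy": 0, "wz": 0}
    - {"hand": 0, "tx": 25, "ty": -46, "tz": 0, "wx": 0, "wy": 0, "wz": 0}

```text
clock: 1.1
eef_pos: [337.4, -380.0, 396.0]
tcp_rot: [-3.141, 0.0, 0.072]
contact_force: [0.3, 0.4, 0.0]
opening: -0.001
grasp_force: 0.0
```

Call:
arm_command:
  deltas:
    - {"hand": 0, "tx": 25, "ty": -46, "tz": 0, "wx": 0, "wy": 0, "wz": 0}
    - {"hand": 0, "tx": 25, "ty": -46, "tz": 0, "wx": 0, "wy": 0, "wz": 0}
    - {"hand": 0, "tx": 25, "ty": -46, "tz": 0, "wx": 0, "wy": 0, "wz": 0}
    - {"hand": 0, "tx": 25, "ty": -46, "tz": 0, "wx": 0, "wy": 0, "wz": 0}
    - {"hand": 0, "tx": 25, "ty": -46, "tz": 0, "wx": 0, "wy": 0, "wz": 0}
    - {"hand": 0, "tx": 25, "ty": -46, "tz": 0, "wx": 0, "wy": 0, "wz": 0}
    - {"hand": 0, "tx": 25, "ty": -46, "tz": 0, "wx": 0, "wy": 0, "wz": 0}
    - {"hand": 0, "tx": 25, "ty": -46, "tz": 0, "wx": 0, "wy": 0, "wz": 0}

```text
clock: 2.1
eef_pos: [510.1, 1.6, 396.1]
tcp_rot: [3.141, 0.0, 0.073]
contact_force: [0.7, -0.4, 0.4]
opening: 0.001
grasp_force: 0.0
```

Call:
arm_command:
  deltas:
    - {"hand": 0, "tx": 25, "ty": -46, "tz": 0, "wx": 0, "wy": 0, "wz": 0}
    - {"hand": 0, "tx": 25, "ty": -46, "tz": 0, "wx": 0, "wy": 0, "wz": 0}
    - {"hand": 0, "tx": 0, "ty": 0, "tz": 0, "wx": 0, "wy": 0, "wz": 0}
    - {"hand": 0, "tx": 0, "ty": 0, "tz": 0, "wx": 0, "wy": 0, "wz": 0}

```text
clock: 2.6
eef_pos: [552.6, 95.1, 395.8]
tcp_rot: [3.141, 0.001, 0.073]
contact_force: [-0.5, -0.9, 0.3]
opening: -0.001
grasp_force: 0.0
```

Call:
arm_command:
  deltas:
    - {"hand": 0, "tx": 3, "ty": -7, "tz": 40, "wx": 0, "wy": 0, "wz": 0}
    - {"hand": 0, "tx": 0, "ty": 0, "tz": 50, "wx": 0, "wy": 0, "wz": 0}
    - {"hand": 0, "tx": 0, "ty": 0, "tz": 50, "wx": 0, "wy": 0, "wz": 0}
    - {"hand": 0, "tx": 0, "ty": 0, "tz": 50, "wx": 0, "wy": 0, "wz": 0}
    - {"hand": 0, "tx": 0, "ty": 0, "tz": 46, "wx": 0, "wy": 0, "wz": 0}
    - {"hand": 0, "tx": 0, "ty": 0, "tz": 0, "wx": 0, "wy": 0, "wz": 0}
    - {"hand": 0, "tx": 0, "ty": -15, "tz": 0, "wx": 0, "wy": 0, "wz": 0}
    - {"hand": 0, "tx": 0, "ty": -15, "tz": 0, "wx": 0, "wy": 0, "wz": 0}

```text
clock: 3.6
eef_pos: [554.7, 133.5, 162.7]
tcp_rot: [-3.141, -0.004, 0.072]
contact_force: [-0.0, 0.2, -0.8]
opening: -0.004
grasp_force: 0.0
```

Call:
arm_command:
  deltas:
    - {"hand": 0, "tx": 0, "ty": -15, "tz": 0, "wx": 0, "wy": 0, "wz": 0}
    - {"hand": 0, "tx": 0, "ty": -15, "tz": 0, "wx": 0, "wy": 0, "wz": 0}
    - {"hand": 0, "tx": 0, "ty": -15, "tz": 0, "wx": 0, "wy": 0, "wz": 0}
    - {"hand": 0, "tx": 0, "ty": -15, "tz": 0, "wx": 0, "wy": 0, "wz": 0}
    - {"hand": 0, "tx": 0, "ty": -10, "tz": 0, "wx": 0, "wy": 0, "wz": 0}
    - {"hand": 0, "tx": 0, "ty": 0, "tz": 0, "wx": 0, "wy": 0, "wz": 0}

```text
clock: 4.35
eef_pos: [548.1, 203.0, 160.2]
tcp_rot: [-3.141, 0.0, 0.074]
contact_force: [0.6, -0.4, 0.7]
opening: -0.001
grasp_force: 0.0
```

Call:
arm_command:
  deltas:
    - {"hand": 0, "tx": 0, "ty": 35, "tz": 0, "wx": 0, "wy": 0, "wz": 0}
    - {"hand": 0, "tx": 0, "ty": 35, "tz": 0, "wx": 0, "wy": 0, "wz": 0}
    - {"hand": 0, "tx": 0, "ty": 30, "tz": 0, "wx": 0, "wy": 0, "wz": 0}
    - {"hand": 0, "tx": 0, "ty": 15, "tz": 0, "wx": 0, "wy": 0, "wz": 0}
    - {"hand": 0, "tx": 0, "ty": 15, "tz": 0, "wx": 0, "wy": 0, "wz": 0}
    - {"hand": 0, "tx": 0, "ty": 15, "tz": 0, "wx": 0, "wy": 0, "wz": 0}
    - {"hand": 0, "tx": 0, "ty": 15, "tz": 0, "wx": 0, "wy": 0, "wz": 0}
    - {"hand": 0, "tx": 0, "ty": 15, "tz": 0, "wx": 0, "wy": 0, "wz": 0}

```text
clock: 5.35
eef_pos: [560.9, 27.0, 160.2]
tcp_rot: [-3.141, 0.0, 0.073]
contact_force: [0.2, 1.5, -0.6]
opening: -0.0
grasp_force: 0.4
```

Call:
arm_command:
  deltas:
    - {"hand": 0, "tx": 0, "ty": 14, "tz": 0, "wx": 0, "wy": 0, "wz": 0}
    - {"hand": 0, "tx": 0, "ty": 13, "tz": 0, "wx": 0, "wy": 0, "wz": 0}
    - {"hand": 0, "tx": 0, "ty": 0, "tz": 0, "wx": 0, "wy": 0, "wz": 0}
    - {"hand": 0, "tx": 0, "ty": -20, "tz": 0, "wx": 0, "wy": 0, "wz": 0}
    - {"hand": 0, "tx": 0, "ty": 0, "tz": -60, "wx": 0, "wy": 0, "wz": 0}
    - {"hand": 0, "tx": 0, "ty": -40, "tz": -60, "wx": 0, "wy": 0, "wz": 0}
    - {"hand": 85, "tx": 0, "ty": -40, "tz": 0, "wx": 0, "wy": 0, "wz": 0}
    - {"hand": 85, "tx": 0, "ty": 0, "tz": 0, "wx": 0, "wy": 0, "wz": 0}

```text
clock: 6.35
eef_pos: [555.6, 98.6, 273.0]
tcp_rot: [-3.141, -0.001, 0.076]
contact_force: [0.4, 0.4, 0.5]
opening: 0.419
grasp_force: 0.0
```

Run:
```python
from rig import r, imaging
import cv2,numpy as np,pickle
s=r.sense();print(s['clock'],s['eef_pos'],s['tcp_rot'],s['opening'])
d={n:imaging.grab_frame(n) for n in('wrist','top','side')}
w=d['wrist'];print(w['mtx'].round(1).tolist())
pickle.dump(d,open('f1.pkl','wb'))
b=cv2.resize(d['side']['image'][150:310,200:360],(400,400),interpolation=cv2.INTER_CUBIC)
a=cv2.resize(w['image'],(400,300))
a=np.vstack([a,np.zeros((100,400,3),'uint8')])
cv2.imwrite('pics/z1.png',np.hstack([a,b])[:,:,::-1])
```

```text
6.35 [555.59657838  98.60679619 272.98025891] [-3.14061473e+00 -1.20003996e-03  7.63498914e-02] 0.41869391374947473
[[325.2, 0.0, 278.7], [0.0, 325.2, 206.0], [0.0, 0.0, 1.0]]
```

View pics/z1.png

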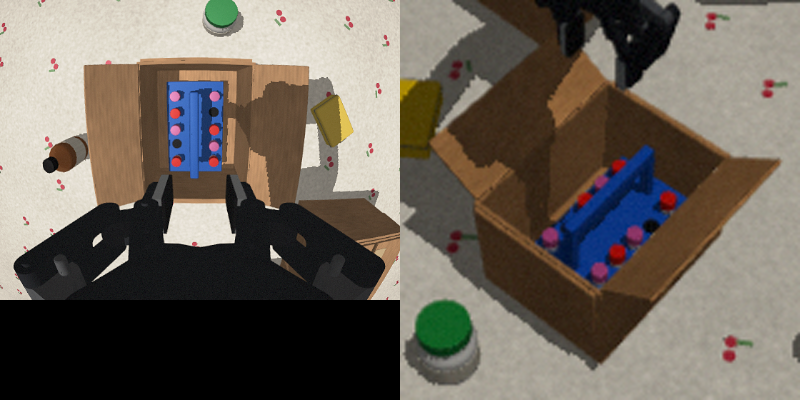

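Wrist and side views: both flaps lie well outward, the bystanders are untouched, and the handle runs from (194,93) to (194,177) in the half-size wrist picture. I'll refine the handle pose from this.

Run:
```python
import pickle,numpy as np,cv2
f=pickle.load(open('f1.pkl','rb'))
w=f['wrist'];T=w['world_to_cam'];R=T[:3,:3];c=-R.T@T[:3,3];K=w['mtx']
def wc(uv,z):
    v=np.array([(uv[0]-K[0,2])/K[0,0],(uv[1]-K[1,2])/K[1,1]]);th=np.hypot(*v)
    q=v/th*np.sin(th);d=R.T@np.array([q[0],-q[1],-np.cos(th)])
    return c+d*(z-c[2])/d[2]
im=w['image'].astype(int)
m=(im[...,2]>140)&(im[...,2]-im[...,0]>70)
for row in range(124,262,8):
    x=np.where(m[row,225:320])[0]+225
    print(row,x.tolist() if len(x)<40 else (x[0],x[-1],len(x)))
for p in((271.6,130),(271.6,248)):print(wc(p,114).round(1))
from h import cast
# top view
cv2.imwrite('pics/z2.png',cv2.resize(w['image'][105:265,210:340],None,fx=3.5,fy=3.5,interpolation=cv2.INTER_CUBIC)[:,:,::-1])
```

```text
124 (np.int64(237), np.int64(311), 59)
132 [236, 237, 257, 258, 259, 260, 261, 262, 263, 264, 265, 266, 267, 268, 269, 270, 271, 272, 273, 274, 275, 276, 278, 279, 280]
140 (np.int64(236), np.int64(312), 42)
148 (np.int64(237), np.int64(310), 58)
156 [237, 258, 259, 260, 261, 262, 263, 264, 265, 266, 267, 268, 269, 270, 271, 272, 273, 274, 275, 276, 278, 279, 280, 307, 308, 309]
164 (np.int64(237), np.int64(310), 49)
172 (np.int64(237), np.int64(311), 50)
180 [237, 238, 258, 259, 260, 261, 262, 263, 264, 265, 266, 267, 268, 269, 270, 271, 272, 273, 274, 275, 276, 278, 279, 280, 310, 311]
188 (np.int64(236), np.int64(310), 44)
196 [238, 239, 240, 241, 242, 252, 253, 254, 255, 256, 257, 258, 259, 260, 261, 262, 263, 264, 265, 266, 267, 268, 269, 270, 271, 272, 273, 274, 275, 276, 278, 279, 280, 281, 310]
204 [238, 239, 240, 241, 254, 255, 256, 257, 258, 259, 260, 261, 262, 263, 264, 265, 266, 267, 268, 269, 270, 271, 272, 273, 274, 275, 276, 278, 279, 280, 281, 282, 309, 310]
212 (np.int64(237), np.int64(310), 58)
220 [238, 239, 240, 241, 259, 260, 261, 262, 263, 264, 265, 266, 267, 268, 269, 270, 271, 272, 273, 274, 275, 276, 309]
228 (np.int64(238), np.int64(309), 43)
236 (np.int64(238), np.int64(309), 71)
244 [266, 267, 268, 269, 270, 271, 272, 273, 274, 275, 276]
252 []
260 []
[613.2 110.4 114. ]
[496.9 102.  114. ]
```

View pics/z2.png

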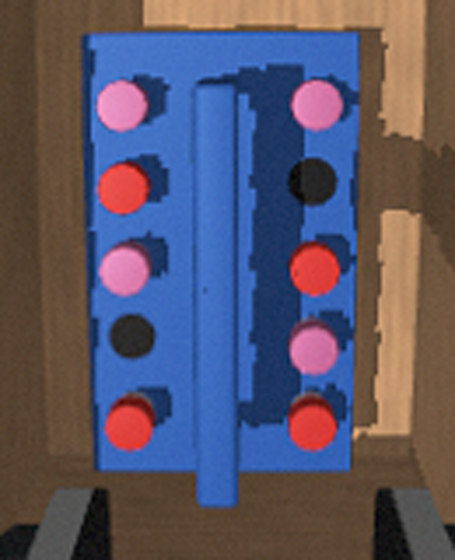

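The handle centre is about (554.5,105), yaw 0.073, so the shift is about -6 along tool y. Descending to TCP z≈86.

Call:
arm_command:
  deltas:
    - {"hand": 60, "tx": -0.5, "ty": -6, "tz": 30, "wx": 0, "wy": 0, "wz": 0}
    - {"hand": 60, "tx": 0, "ty": 0, "tz": 45, "wx": 0, "wy": 0, "wz": 0}
    - {"hand": 60, "tx": 0, "ty": 0, "tz": 40, "wx": 0, "wy": 0, "wz": 0}
    - {"hand": 60, "tx": 0, "ty": 0, "tz": 30, "wx": 0, "wy": 0, "wz": 0}
    - {"hand": 60, "tx": 0, "ty": 0, "tz": 25, "wx": 0, "wy": 0, "wz": 0}
    - {"hand": 60, "tx": 0, "ty": 0, "tz": 17, "wx": 0, "wy": 0, "wz": 0}
    - {"hand": 60, "tx": 0, "ty": 0, "tz": 0, "wx": 0, "wy": 0, "wz": 0}

```text
clock: 7.38
eef_pos: [554.2, 100.5, 84.1]
tcp_rot: [3.141, 0.003, 0.072]
contact_force: [1.1, -0.5, 0.9]
opening: 0.697
grasp_force: 0.0
```

Call:
arm_command:
  deltas:
    - {"hand": 20, "tx": 0, "ty": 0, "tz": 0, "wx": 0, "wy": 0, "wz": 0}
    - {"hand": 20, "tx": 0, "ty": 0, "tz": 0, "wx": 0, "wy": 0, "wz": 0}
    - {"hand": 0, "tx": 0, "ty": 0, "tz": 0, "wx": 0, "wy": 0, "wz": 0}
    - {"hand": 0, "tx": 0, "ty": 0, "tz": 0, "wx": 0, "wy": 0, "wz": 0}
    - {"hand": 0, "tx": 0, "ty": 0, "tz": 0, "wx": 0, "wy": 0, "wz": 0}
  squeeze: 70

```text
clock: 8.0
eef_pos: [554.9, 101.1, 85.4]
tcp_rot: [-3.142, 0.0, 0.073]
contact_force: [-0.6, 0.5, 0.2]
opening: 0.129
grasp_force: 69.9
```

Gripped, with an opening of about 11 mm against the 12 mm bar. Lifting 174 mm.

Call:
arm_command:
  deltas:
    - {"hand": 0, "tx": 0, "ty": 0, "tz": -8, "wx": 0, "wy": 0, "wz": 0}
    - {"hand": 0, "tx": 0, "ty": 0, "tz": -12, "wx": 0, "wy": 0, "wz": 0}
    - {"hand": 0, "tx": 0, "ty": 0, "tz": -15, "wx": 0, "wy": 0, "wz": 0}
    - {"hand": 0, "tx": 0, "ty": 0, "tz": -15, "wx": 0, "wy": 0, "wz": 0}
    - {"hand": 0, "tx": 0, "ty": 0, "tz": -15, "wx": 0, "wy": 0, "wz": 0}
    - {"hand": 0, "tx": 0, "ty": 0, "tz": -15, "wx": 0, "wy": 0, "wz": 0}
    - {"hand": 0, "tx": 0, "ty": 0, "tz": -15, "wx": 0, "wy": 0, "wz": 0}
    - {"hand": 0, "tx": 0, "ty": 0, "tz": -15, "wx": 0, "wy": 0, "wz": 0}

```text
clock: 9.0
eef_pos: [555.0, 101.1, 196.3]
tcp_rot: [-3.142, -0.0, 0.073]
contact_force: [-0.8, 0.2, -1.5]
opening: 0.127
grasp_force: 69.4
```

Call:
arm_command:
  deltas:
    - {"hand": 0, "tx": 0, "ty": 0, "tz": -15, "wx": 0, "wy": 0, "wz": 0}
    - {"hand": 0, "tx": 0, "ty": 0, "tz": -15, "wx": 0, "wy": 0, "wz": 0}
    - {"hand": 0, "tx": 0, "ty": 0, "tz": -15, "wx": 0, "wy": 0, "wz": 0}
    - {"hand": 0, "tx": 0, "ty": 0, "tz": -12, "wx": 0, "wy": 0, "wz": 0}
    - {"hand": 0, "tx": 0, "ty": 0, "tz": -7, "wx": 0, "wy": 0, "wz": 0}
    - {"hand": 0, "tx": 0, "ty": 0, "tz": 0, "wx": 0, "wy": 0, "wz": 0}
    - {"hand": 0, "tx": 0, "ty": 0, "tz": 0, "wx": 0, "wy": 0, "wz": 0}
    - {"hand": 0, "tx": 0, "ty": 0, "tz": 0, "wx": 0, "wy": 0, "wz": 0}

```text
clock: 10.0
eef_pos: [554.7, 101.1, 258.7]
tcp_rot: [3.141, 0.001, 0.073]
contact_force: [1.0, 0.2, -2.1]
opening: 0.125
grasp_force: 69.5
```

Run:
```python
from rig import r, imaging
import cv2,numpy as np
s=r.sense();print(s['clock'],s['eef_pos'],s['tcp_rot'],s['grasp_force'],s['contact_force'],s['wrist_torque'],np.abs(s['qvel']).max())
b=cv2.resize(imaging.grab_frame('side')['image'][110:310,200:360],(400,500))
a=cv2.resize(imaging.grab_frame('top')['image'][90:250,180:330],(400,427));a=np.vstack([a,np.zeros((73,400,3),'uint8')])
cv2.imwrite('pics/z3.png',np.hstack([a,b])[:,:,::-1])
```

```text
10.0 [554.73658761 101.05642126 258.70831858] [3.14149266e+00 1.04112847e-03 7.28729765e-02] 69.49088931083679 [ 1.01244512  0.16057303 -2.05763883] [-0.03447246  0.00733338  0.03182099] 0.001393812311183012
```

View pics/z3.png

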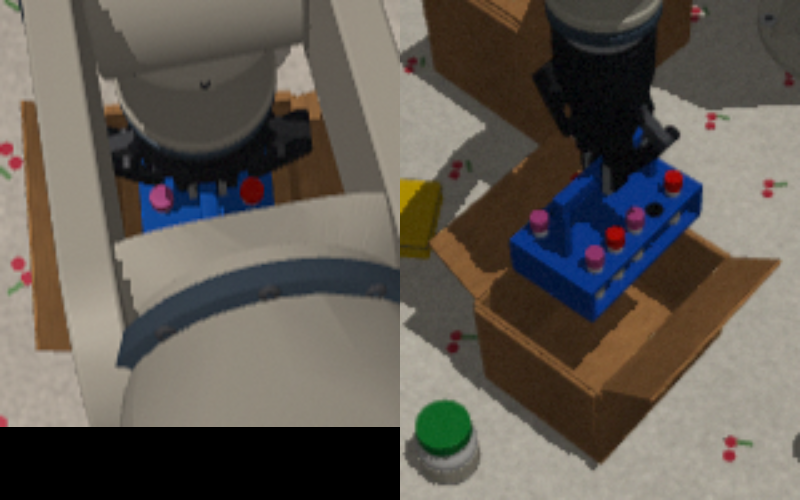

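The side view shows the rack hanging level at (605,240), clear above the carton, with both flaps folded outward and the jar in place. Handing in.

```bash
python3 -c "
from rig import r
print(r.sign_off())"
```

```text
the job is handed in; nothing more can be done
None
```

I swung both flaps outward and lifted the rack straight up by its handle. The last check showed it held level and still, about 5 cm above the rim, with the jar and slide box in place (the bottle was out of the last views), and the job was handed in at about 10 s without a verdict being shown.

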